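# Clip the small chai scoop onto the snap hook

### The job

Two steel measuring scoops stand on the table. Take the smaller one and clip it onto the snap hook of the peg board: press its ring eye down against the hook's sprung gate until it passes inside and the gate snaps shut, then let go so that the scoop hangs from the hook, and let it come to rest. Leave the larger scoop standing where it is.

Things in the scene. Friction and masses are not known exactly. Their poses are not given: they have to be found in the camera images.
- scoop: Smaller steel scoop: round cup 46 mm wide, 30 tall; flat handle 12 wide, 6 thick; ring eye at its end (hole 34, outside 46, bar 6 mm). About 90 g. Stands upright, handle and ring level 26 mm above the table. Origin: centre of the ring's hole; x along the handle from cup to ring, z out of the cup's mouth. Bare handle from x = -75 to -23 mm, cup's centre x = -98, underside z = -26.
- big_scoop: Larger steel scoop, to be left alone: cup 68 mm wide and 42 mm tall, the same handle and ring, level and 38 mm above the table. Origin: centre of its ring's hole; x from cup to ring; cup's centre at x = -109 mm.
- hook_seat (a point): Lowest inside point of the snap hook on the peg board (340 mm wide, on two legs, top at 335 mm); 168 mm above the table, 68 mm before the board. x points level into the board, z up. The hook is an upright U of 7 mm bar in the x-z plane: nose at x = -22 mm, its tip at z = +68, back at x = +20 on a stalk; its top is closed by the gate. Eye goes level over the nose, its far side into the throat.
- gate (a joint): Hook's sprung gate, a 5 mm bar across the throat 57 mm above hook_seat, hinged on the back: rad, 0 shut, grows to 1.3 as its free end at the nose is pressed down; needs under 5 N. It snaps shut above an eye bar lowered to 15 mm above hook_seat, 10 to 20 mm behind the nose; a scoop then let go swings down and hangs with the hook through its eye, settling in about 4 s.

How it is judged:
On the way:
1. the scoop's eye presses the hook's gate open (value of joint gate above 0.35 rad and distance between scoop and hook_seat below 0.09 m), for 0.02 s.
At the end, for the whole second after the job is handed in: The smaller scoop hangs, cup down, inside the shut snap hook: its eye's centre within 32 mm of the hook's lowest inner point and 4 mm or more below it, handle within 45 degrees of upright, under 300 mm/s, gate under 0.12 rad; the larger scoop upright within 30 mm of its start (distance between scoop and hook_seat below 0.032 m and z of scoop in the frame of hook_seat below -0.004 m and angle between scoop's own x axis and vertical below 0.8 rad and value of joint gate below 0.12 rad and linear speed of scoop below 0.3 m/s and distance of big_scoop from where it was at the start of the episode below 0.03 m and angle between big_scoop's own z axis and vertical below 0.15 rad); the robot touches nothing.
It fails at once if the larger scoop is moved by more than 30 mm (distance of big_scoop from where it was at the start of the episode above 0.03 m).
It also fails if it takes over 45 s, if anything falls off the work surface, if the arm or the gripper's body presses on something with over 40 N, if the wrist force passes 120 N, or if a joint passes its speed limit or range.

### The arm

A 6-joint arm with a two-finger parallel gripper is mounted at the origin on the work surface. World frame = base frame: x ahead of the robot, y to its left, z up, the work surface at z = 0. Lengths are in m, angles in rad, forces in N, time in s.
With the tool pointing down it reaches from about 0.325 to 0.775 m from the base axis. Payload 5.5 kg.
Tool frame: the origin (TCP) lies midway between the tips of the shut fingers; the grasp point (between the pads) lies 19 mm behind it; z points along the fingers, y is the line along which they close (so a half turn about z gives the same grasp; the last joint's range is limited). The gripper opens to 88 mm and grips with 3 to 60 N. Pads are 20 mm wide; open, the fingers measure 115 mm over their backs; the gripper's body (75 mm by 178 mm) begins 61 mm behind the grasp point.
Start: joints at [1.107, 0.091, 1.231, -0, 1.82, -0.057], TCP at [0.237, 0.551, 0.223] pointing down, gripper open.
Joint ranges: [-2.87, 2.87], [-0.86, 2.18], [0.17, 2.46], [-1.51, 4.65], [0.06, 2.69], [-2.65, 2.65]. Speed limits (rad/s): [2.57, 2.57, 3.01, 3.14, 3.14, 3.14].

### API

Orientations are given as a unit quaternion [x, y, z, w].
In Python, from station import bot, optics, job_done gives the robot as it stands. The module is installed in compiled form; this text tells all that it offers.
- The arm moves only by the shell command python3 -m jog 'ROWS' [FORCE]. ROWS is a JSON object of lists of equal length, an entry for each row: "rotation": the turn, a rotation vector about the tool's x, y, z in rad, a list of three; "dp": the shift along the tool's x, y, z in m, a list of three; "grip": the closure, from 0 (fully open) to 1 (shut). In form: {"rotation": [[rx, ry, rz], ...], "dp": [[tx, ty, tz], ...], "grip": [grip, ...]}. A call has 1 to 12 rows; each row shifts and turns the commanded pose from where the row before left it, along the tool's axes as they then stand; what a row does not reach is not made up. A row lasts 1/8 s, in which the tool goes at most 62.5 mm and 10.7 degrees, less where a joint would pass 70% of its speed; a pose out of reach is approached as far as the arm can. A call with a gripper value outside its range is refused whole. The fingers move at their own pace and stop on an object; FORCE is the grip in N (left out, the last holds). Time passes only in rows, so rows that do not move let the fingers close. It gives the time, the measured TCP pose, the force, the opening and the grip force at its end, in the units of the state.
- bot.get_state(): the state, without advancing time (a new reading comes with each control period).
- optics.get_image(name): name is "scene" or "top"; returns the picture (400x640x3 uint8, red, green, blue); there is no depth.
- optics.get_calibration(name): a dict with "fov_y" (degrees; the focal length in pixels is half the picture's height over the tangent of half this angle, whatever the lens; pixels are square), "cx", "cy" (the principal point, pixels), "k1" (the pictures are not rectified: a ray, as slopes to the right and down, at radius r is drawn at 1 + k1 r^2 times it, then the intrinsics apply), "xyz" and "orientation" of the camera in the world. Camera axes: x right, y up, looking along -z (the intrinsics and any distortion apply to the point x, -y, -z); pixel columns grow to the right and rows downward; lengths in m; the calibration is good to about 2 mm. A picture is of the moment at which its call begins. get_calibration takes no time and is no camera call.
- job_done(): hands the job in; it is judged then, once.
The state is a dict: "time": time; "qpos": joint angles; "qvel": joint speeds; "tau": joint torques, N m; "tool_pos": TCP position; "tcp_rot": TCP orientation; "force": force on the tool from outside, world axes, zero at the start; "wrist_torque": the same for the moment, N m; "opening": finger opening in m; "finger_force": force on a finger pad.
Only numpy, scipy, OpenCV 4.12 (cv2) and the standard library are available. Lean on these libraries where they do the work, as an engineer would, in place of code of your own. Each camera call takes 0.05 s, during which the arm holds its last target. There are 200 camera calls.

## Working session

There is one attempt and no reset: what is moved stays moved. The work goes in short steps, Python scripts to look and compute and a shell command to move; the robot and the scene stay as the last step left them, time stands still between calls to the robot, and variables do not carry over. Pictures are saved under pics/ and viewed, at most 10 in all, crops included, and the job is handed in when it is done.

```bash
mkdir -p pics; cat > h.py <<'E'
import numpy as np, cv2
from scipy.spatial.transform import Rotation as R
from station import bot, optics, job_done
def cam(n):
    c=optics.get_calibration(n); f=200/np.tan(np.radians(c['fov_y']/2)); return c,f
def ray(n,u,v):
    c,f=cam(n); K=np.array([[f,0,c['cx']],[0,f,c['cy']],[0,0,1.]])
    p=cv2.undistortPoints(np.array([[[u,v]]],float),K,np.array([c['k1'],0,0,0,0.]))[0,0]
    return np.array(c['xyz']),R.from_quat(c['orientation']).apply([p[0],-p[1],-1])
def atz(n,u,v,z):
    o,d=ray(n,u,v); return o+d*(z-o[2])/d[2]
def proj(n,P):
    c,f=cam(n); q=R.from_quat(c['orientation']).inv().apply(np.array(P)-c['xyz'])
    x=q[0]/-q[2]; y=-q[1]/-q[2]; s=1+c['k1']*(x*x+y*y)
    return np.array([c['cx']+f*x*s,c['cy']+f*y*s])
def tri(a,b):
    (o1,d1),(o2,d2)=ray('scene',*a),ray('top',*b)
    t=np.linalg.lstsq(np.c_[d1,-d2],o2-o1,rcond=None)[0]
    p,q=o1+t[0]*d1,o2+t[1]*d2; return (p+q)/2,np.linalg.norm(p-q)
E
python3 - <<'E'
from h import *
for n in('scene','top'):
    im=optics.get_image(n); cv2.imwrite(f'pics/{n}0.png',cv2.resize(im[:,:,::-1],(800,500),interpolation=cv2.INTER_CUBIC)); print(optics.get_calibration(n))
    cv2.imwrite(f'pics/raw_{n}0.png',im[:,:,::-1])
s=bot.get_state();print(s['time'],s['tool_pos'],R.from_quat(s['tcp_rot']).as_matrix().round(3))
E
```

```text
{'fov_y': 46.67055066499014, 'cx': 314.88238478770586, 'cy': 198.06737896646095, 'k1': -0.057830421362886165, 'xyz': array([ 1.32923097, -0.25143561,  0.87464103]), 'orientation': array([0.33760602, 0.2519492 , 0.54140003, 0.72761926])}
{'fov_y': 47.277141767262755, 'cx': 321.04693892021703, 'cy': 199.23921408624886, 'k1': -0.07152012338769827, 'xyz': array([ 0.45442742, -0.00968052,  1.25064881]), 'orientation': array([-0.03949334,  0.03745497,  0.70675654, -0.7053599 ])}
0.1 [0.23728574 0.55079944 0.22161873] [[-0.918  0.396 -0.001]
 [ 0.396  0.918 -0.002]
 [ 0.    -0.002 -1.   ]]
```

View pics/scene0.png

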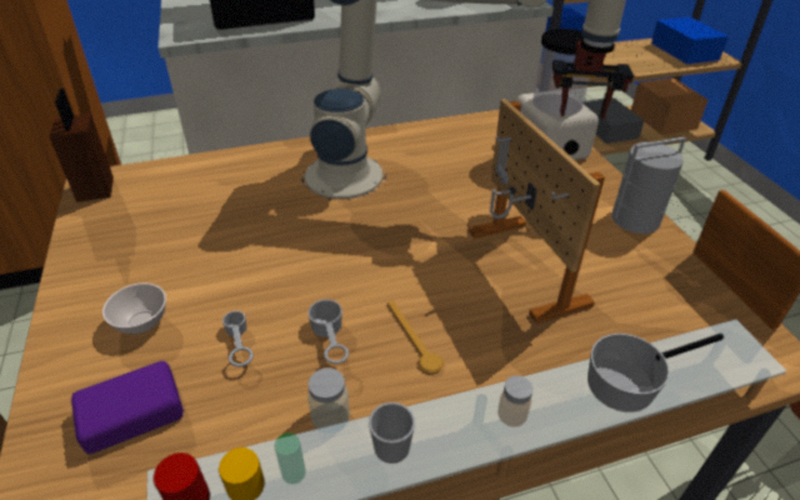

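View pics/top0.png

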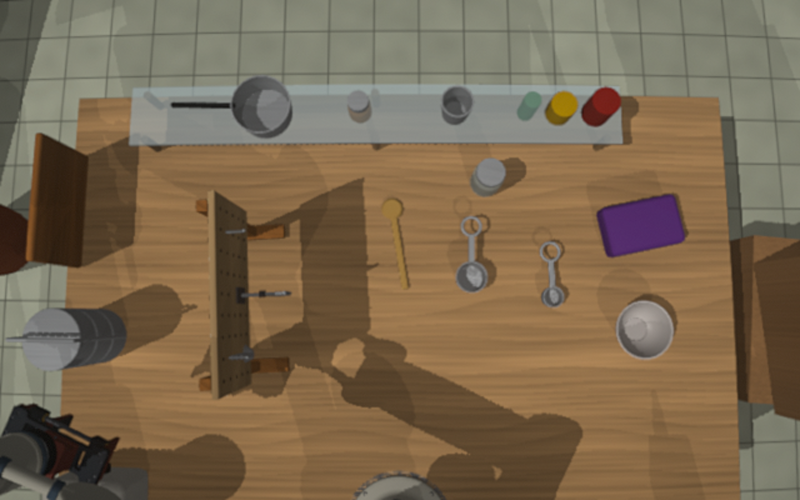

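Scene: robot at the back, the small scoop is the left one (cup (235,322), ring (240,355)), big one to its right; hook on the board near (500,200). Top: small scoop cup (552,296), ring (551,251); hook bar from (241,295) to (291,293). Now enlarged crops.

```bash
python3 - <<'E'
import cv2,numpy as np
t=cv2.imread('pics/raw_top0.png');s=cv2.imread('pics/raw_scene0.png')
r=lambda im,x,y,w,h:cv2.resize(im[y:y+h,x:x+w],None,fx=5,fy=5,interpolation=cv2.INTER_CUBIC)
a=r(t,410,185,60,60);b=r(t,180,210,60,60);c=r(s,365,110,96,60)
o=np.zeros((600,800,3),np.uint8);o[:300,:300]=a;o[:300,300:600]=b;o[300:,:480]=c;o[300:,500:800]=r(s,160,240,60,60)
cv2.imwrite('pics/crop0.png',o)
E
```

```text
(no output)
```

View pics/crop0.png

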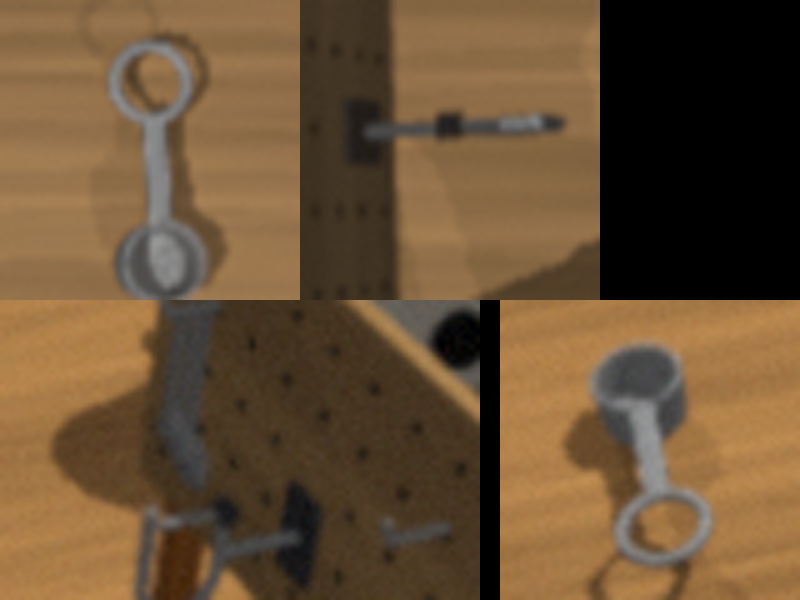

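Crops: top ring centre at (440.2,201.4), cup rim centre (442.2,237.6); hook nose tip top (232.4,234.6), gate hinge (210,235); in scene nose tip (395.4,152.4), hinge (410,152.4), scene ring centre (193,265).

```bash
python3 - <<'E'
from h import *
np.set_printoptions(precision=4,suppress=True)
r=atz('top',440.2,201.4,.026);c=atz('top',442.2,237.6,.030);print('ring',r,'cup',c,np.linalg.norm((r-c)[:2]),'tri',tri((192.6,265),(440.2,201.4)))
print('sceneRing',atz('scene',192.6,265,.026))
d=r-c;yaw=np.arctan2(d[1],d[0]);print('yaw',yaw)
print('nose',tri((395.4,152.4),(232.4,234.6)),atz('top',232.4,234.6,.236))
print('hinge',tri((410,152.4),(210,235)),atz('top',210,235,.226))
print('stalk',atz('top',192.6,236.4,.2))
E
```

```text
ring [ 0.5817 -0.3287  0.026 ] cup [ 0.4839 -0.3302  0.03  ] 0.09781920843211642 tri (array([ 0.5757, -0.3156,  0.0817]), np.float64(0.002860474705879991))
sceneRing [ 0.5223 -0.3216  0.026 ]
yaw 0.016108048724918347
nose (array([0.4892, 0.1975, 0.2311]), np.float64(0.012988787153947447)) [0.4867 0.1904 0.236 ]
hinge (array([0.4866, 0.2454, 0.2208]), np.float64(0.0021967870659170235)) [0.4861 0.243  0.226 ]
stalk [0.4836 0.29   0.2   ]
```

```bash
python3 -m jog '{"rotation":[[0,0,0],[0,0,0],[0,0,0],[0,0,0],[0,0,0],[0,0,0]],"dp":[[0,0,-0.04],[0,0,-0.04],[0,0,-0.04],[0,0,-0.04],[0,0,-0.04],[0,0,-0.03]],"grip":[0,0,0,0,0,0]}'
```

```text
time: 0.85
tool_pos: [0.2373, 0.5509, 0.4542]
tcp_rot: [0.202, 0.979, 0.0, 0.0]
force: [0.0, 0.7, 1.2]
opening: 0.0878
finger_force: 0.0
```

```bash
python3 - <<'E'
from h import *
np.set_printoptions(precision=4,suppress=True)
print(atz('scene',192.4,285,.026), tri((192.4,285),(440.2,201.4)))
s=cv2.imread('pics/raw_scene0.png');t=cv2.imread('pics/raw_top0.png')
def pts(seat,yaw):
    ux=np.array([np.cos(yaw),np.sin(yaw),0]);z=np.array([0,0,1])
    a=np.linspace(0,np.pi,9)
    L=[(-22,68),(-22,25)]+[(-1-21*np.cos(q),21-24*np.sin(q)) for q in a]+[(20,57),(-22,57)]
    return [seat+ux*x/1000+z*h/1000 for x,h in L]
seat=np.array([.4855,.221,.168]);yaw=np.pi/2+.025
def ov(im,n,x,y,w,h,k):
    im=cv2.resize(im[y:y+h,x:x+w],None,fx=k,fy=k,interpolation=cv2.INTER_CUBIC)
    q=[(proj(n,p)-[x,y]+.5)*k for p in pts(seat,yaw)]
    cv2.polylines(im,[np.int32(q)],False,(0,255,0),1);return im
o=np.zeros((600,800,3),np.uint8)
o[:,:400]=ov(s,'scene',380,135,50,75,8)
o[:400,400:]=ov(t,'top',190,210,50,50,8)
cv2.imwrite('pics/ov.png',o)
E
```

```text
[ 0.585  -0.3281  0.026 ] (array([ 0.5821, -0.3289,  0.023 ]), np.float64(0.0011320140556199205))
```

View pics/ov.png

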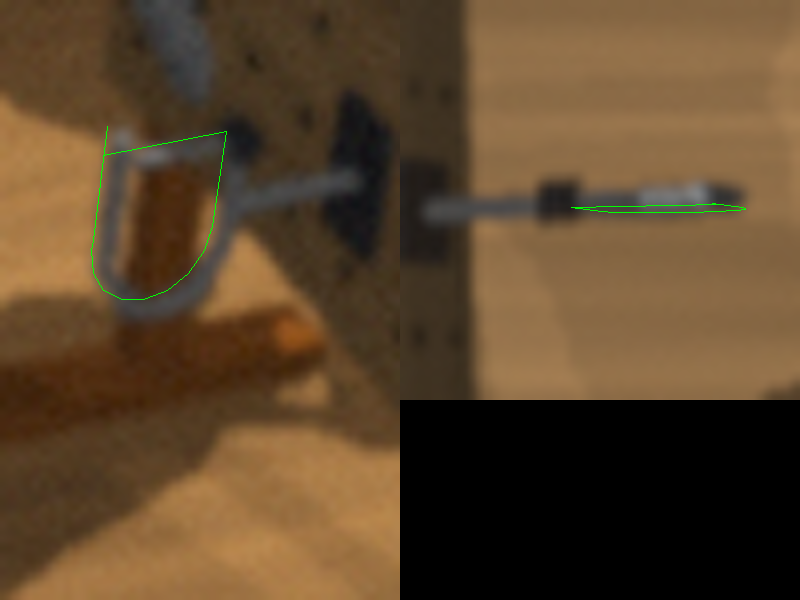

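The green model sits about 1.6 px left and 1 px high in the scene view and 1.3 px low, 1 px right in the top view. The seat estimate shifts to about (0.488, 0.2235). Ring check: both cameras agree on (0.582,-0.329,0.023–0.026). Next I move over the board to the scoop.

```bash
python3 -m jog '{"rotation":[[0,0,0],[0,0,0],[0,0,0],[0,0,0],[0,0,0],[0,0,0],[0,0,0],[0,0,0],[0,0,0]],"dp":[[-0.0342,-0.0386,0],[-0.0342,-0.0386,0],[-0.0342,-0.0386,0],[-0.0342,-0.0386,0],[-0.0342,-0.0386,0],[-0.0342,-0.0386,0],[-0.0342,-0.0386,0],[-0.0342,-0.0386,0],[-0.0342,-0.0386,0]],"grip":[0,0,0,0,0,0,0,0,0]}' && python3 -m jog '{"rotation":[[0,0,0],[0,0,0],[0,0,0],[0,0,0],[0,0,0],[0,0,0],[0,0,0],[0,0,0],[0,0,0]],"dp":[[-0.0342,-0.0386,0],[-0.0342,-0.0386,0],[-0.0342,-0.0386,0],[-0.0342,-0.0386,0],[-0.0342,-0.0386,0],[-0.0342,-0.0386,0],[-0.0342,-0.0386,0],[-0.0342,-0.0386,0],[-0.0342,-0.0386,0]],"grip":[0,0,0,0,0,0,0,0,0]}'
```

```text
time: 1.98
tool_pos: [0.3828, 0.1086, 0.4523]
tcp_rot: [0.202, 0.979, -0.0, -0.0]
force: [0.9, -0.3, 0.5]
opening: 0.0879
finger_force: 0.0
time: 3.1
tool_pos: [0.5281, -0.3322, 0.4522]
tcp_rot: [0.202, 0.979, 0.0, -0.0]
force: [0.3, 0.3, 0.7]
opening: 0.0873
finger_force: 0.0
```

```bash
python3 - <<'E'
from h import *
from scipy.optimize import least_squares
np.set_printoptions(precision=4,suppress=True)
def S(u,v):return np.array([u/8+380-.5,v/8+135-.5])
def T(u,v):return np.array([(u-400)/8+190-.5,v/8+210-.5])
# (hook x,z) correspondences
obs=[('scene',(-22,66),S(121,130)),('scene',(20,57),S(240,140)),('scene',(-22,40),S(112,205)),('scene',(-1,-3.5),S(148,306)),
('top',(-24,66),T(740,195)),('top',(20,57),T(558,200)),('top',(66,35),T(430,210))]
def f(p):
    u=np.array([np.cos(p[3]),np.sin(p[3]),0]);s=p[:3]
    return np.r_[np.concatenate([proj(n,s+u*a/1e3+[0,0,b/1e3])-q for n,(a,b),q in obs]),(p[2]-.168)/.002]
r=least_squares(f,[.488,.2235,.168,1.6]);print(r.x,r.x[3]-np.pi/2,r.fun)
E
```

```text
[0.4882 0.2221 0.168  1.6107] 0.039894743220625806 [-0.8068  0.7756 -0.7906 -0.5734 -0.8086  0.1078  0.3156 -0.1182 -2.8688
 -0.3795  1.2825 -0.096  -0.1853 -0.2576  0.0219]
```

```bash
python3 -m jog '{"rotation":[[0,0,0.18],[0,0,0.18],[0,0,0.18],[0,0,0.18],[0,0,0.18],[0,0,0.18],[0,0,0.18],[0,0,0.18]],"dp":[[0,0,0.02],[0,0,0.02],[0,0,0.02],[0,0,0.02],[0,0,0.02],[0,0,0.02],[0,0,0.02],[0,0,0.02]],"grip":[0,0,0,0,0,0,0,0]}' && python3 -m jog '{"rotation":[[0,0,0.18],[0,0,0.18],[0,0,0.18],[0,0,0.18],[0,0,0.18],[0,0,0.18],[0,0,0.18],[0,0,0.018],[0,0,0]],"dp":[[0,0,0.02],[0,0,0.02],[0,0,0.02],[0,0,0.02],[0,0,0.02],[0,0,0.02],[0,0,0.02],[0,0,0.02],[0,0,0]],"grip":[0,0,0,0,0,0,0,0,0]}'
python3 - <<'E'
from h import *
s=bot.get_state();print(R.from_quat(s['tcp_rot']).as_matrix().round(4),s['qpos'])
im=optics.get_image('top')[:,:,::-1];im2=optics.get_image('scene')[:,:,::-1]
r=lambda i,x,y,w,h,k:cv2.resize(i[y:y+h,x:x+w],None,fx=k,fy=k,interpolation=cv2.INTER_CUBIC)
cv2.imwrite('pics/g.png',np.hstack([r(im,395,170,80,80,5),r(im2,140,205,80,80,5)]))
E
```

```text
time: 4.1
tool_pos: [0.5278, -0.3305, 0.2913]
tcp_rot: [0.799, 0.601, -0.0, -0.001]
force: [0.7, -0.2, -1.1]
opening: 0.0877
finger_force: 0.0
time: 5.22
tool_pos: [0.5269, -0.3299, 0.1299]
tcp_rot: [1.0, 0.01, -0.002, -0.001]
force: [0.2, -0.2, -0.6]
opening: 0.0878
finger_force: 0.0
[[ 0.9998  0.0199 -0.0037]
 [ 0.0199 -0.9998  0.0026]
 [-0.0037 -0.0027 -1.    ]] [-6.14181055e-01  1.54561245e-01  1.32588075e+00 -1.24799033e-05
  1.66568648e+00  9.36749938e-01]
```

View pics/g.png

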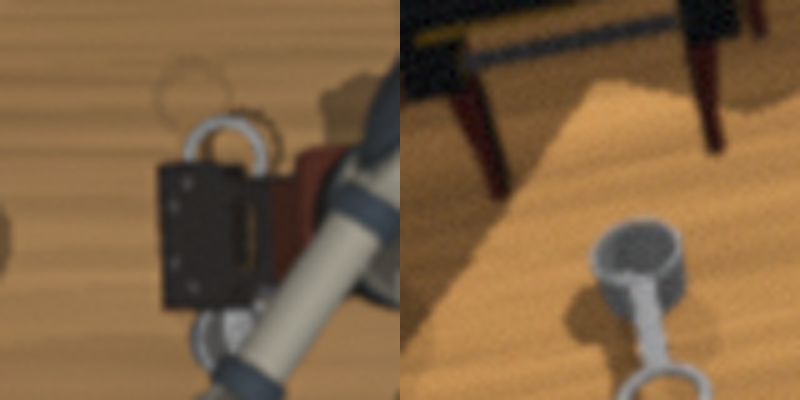

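Fingers straddle the handle: ring at top (225,150 crop), cup at bottom. Descend and grip.

```bash
python3 -m jog '{"rotation":[[0,0,0],[0,0,0],[0,0,0],[0,0,0],[0,0,0],[0,0,0],[0,0,0],[0,0,0],[0,0,0],[0,0,0],[0,0,0]],"dp":[[0,0,0.03],[0,0,0.03],[0,0,0.03],[0,0,0.02],[0,0,0.011],[0,0,0],[0,0,0],[0,0,0],[0,0,0],[0,0,0],[0,0,0]],"grip":[0,0,0,0,0,0,1,1,1,1,1]}' 40; python3 -m jog '{"rotation":[[0,0,0],[0,0,0],[0,0,0],[0,0,0]],"dp":[[0,0,0],[0,0,0],[0,0,-0.01],[0,0,-0.03]],"grip":[1,1,1,1]}'
```

```text
time: 6.7
tool_pos: [0.5279, -0.3306, 0.0117]
tcp_rot: [1.0, 0.008, 0.0, 0.0]
force: [-0.4, 0.7, -0.4]
opening: 0.0412
finger_force: 0.0
time: 7.2
tool_pos: [0.5267, -0.3298, 0.0502]
tcp_rot: [1.0, 0.008, -0.002, -0.001]
force: [-0.5, -0.2, -1.2]
opening: 0.0115
finger_force: 40.0
```

```bash
python3 -m jog '{"rotation":[[0,0,0],[0,0,0],[0,0,0],[0,0,0],[0,0,0],[0,0,0],[0,0,0],[0,0,0],[0,0,0],[0,0,0],[0,0,0]],"dp":[[0,0,-0.03],[0,0,-0.04],[0,0,-0.04],[0,0,-0.04],[0,0,-0.04],[0,0,-0.04],[0,0,-0.03],[0,0,-0.02],[0,0,0],[0,0,0],[0,0,0]],"grip":[1,1,1,1,1,1,1,1,1,1,1]}'
python3 - <<'E'
from h import *
s=bot.get_state();p=s['tool_pos'];print(p)
im=optics.get_image('top')[:,:,::-1];im2=optics.get_image('scene')[:,:,::-1]
def r(n,i,k=6):
    c=proj(n,p+[.02,0,.02])
    x,y=int(c[0])-33,int(c[1])-33
    print(n,x,y); return cv2.resize(i[y:y+66,x:x+66],None,fx=k,fy=k,interpolation=cv2.INTER_CUBIC)
cv2.imwrite('pics/l.png',np.hstack([r('top',im),r('scene',im2)]))
E
```

```text
time: 8.57
tool_pos: [0.5277, -0.3304, 0.33]
tcp_rot: [1.0, 0.008, -0.001, -0.001]
force: [0.4, 0.6, -1.8]
opening: 0.0116
finger_force: 40.0
[ 0.52766201 -0.3304452   0.33002291]
top 449 168
scene 127 130
```

View pics/l.png

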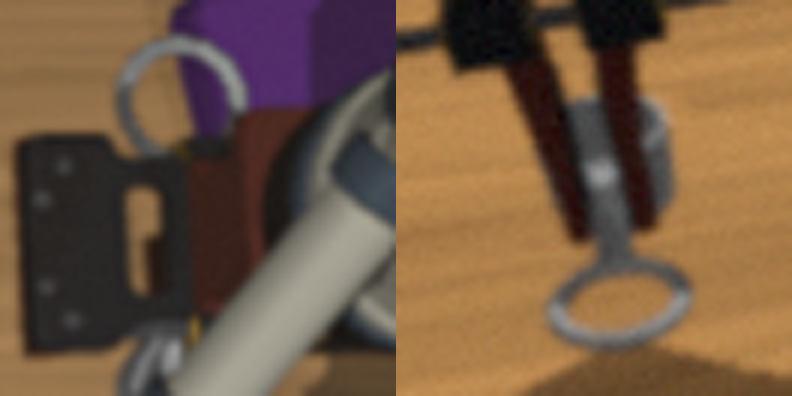

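The scoop is held, ring centre at scene (163.8,180.2), top (478.8,184.5); the cup appears to be level-ish. Measuring ring relative to tool.

```bash
python3 - <<'E'
from h import *
np.set_printoptions(precision=4,suppress=True)
t,e=tri((163.8,180.2),(478.8,184.5));p=bot.get_state()['tool_pos'];print(t,e,t-p)
for dz in(-.01,0,.01,.02,.03):
  q=p+[.0545,0.001,dz];print(dz,proj('scene',q),proj('top',q))
E
```

```text
[ 0.584  -0.3288  0.3354] 0.0003436567766737308 [0.0563 0.0017 0.005 ]
-0.01 [165.1202 185.8606] [476.8012 186.381 ]
0 [164.0364 181.7769] [478.4259 185.7151]
0.01 [162.9385 177.6342] [480.0848 185.0351]
0.02 [161.8261 173.4313] [481.7789 184.3406]
0.03 [160.699  169.1671] [483.5094 183.631 ]
```

```bash
python3 -m jog '{"rotation":[[0,0,0],[0,0,0],[0,0,0],[0,0,0],[0,0,0],[0,0,0],[0,0,0],[0,0,0],[0,0,0],[0,0,0]],"dp":[[-0.004,-0.047,0],[-0.004,-0.047,0],[-0.004,-0.047,0],[-0.004,-0.047,0],[-0.004,-0.047,0],[-0.004,-0.047,0],[-0.004,-0.047,0],[-0.004,-0.047,0],[-0.004,-0.047,0],[0,0,0]],"grip":[1,1,1,1,1,1,1,1,1,1]}'; python3 -m jog '{"rotation":[[0,0,-0.16],[0,0,-0.16],[0,0,-0.16],[0,0,-0.16],[0,0,-0.16],[0,0,-0.16],[0,0,-0.16],[0,0,-0.16],[0,0,-0.16],[0,0,-0.145],[0,0,0],[0,0,0]],"dp":[[0,0,0],[0,0,0],[0,0,0],[0,0,0],[0,0,0],[0,0,0],[0,0,0],[0,0,0],[0,0,0],[0,0,0],[0,0,0],[0,0,0]],"grip":[1,1,1,1,1,1,1,1,1,1,1,1]}'
```

```text
time: 9.93
tool_pos: [0.4841, 0.0943, 0.3313]
tcp_rot: [1.0, 0.011, -0.0, -0.0]
force: [-0.2, -0.4, -1.2]
opening: 0.0114
finger_force: 40.0
time: 11.42
tool_pos: [0.4848, 0.0911, 0.3315]
tcp_rot: [0.697, 0.717, -0.0, -0.0]
force: [-0.3, 0.7, -1.1]
opening: 0.0114
finger_force: 40.0
```

```bash
python3 -m jog '{"rotation":[[0,0,0],[0,0,0],[0,0,0],[0,0,0],[0,0,0],[0,0,0],[0,0,0]],"dp":[[0.023,0.004,0],[0.023,0.0035,0],[0,0,0],[0,0,0.03],[0,0,0.03],[0,0,0.015],[0,0,0]],"grip":[1,1,1,1,1,1,1]}'
python3 - <<'E'
from h import *
s=bot.get_state();p=s['tool_pos'];print(p,R.from_quat(s['tcp_rot']).as_matrix().round(3)[:,0])
im=optics.get_image('top')[:,:,::-1];im2=optics.get_image('scene')[:,:,::-1]
cv2.imwrite('pics/h.png',np.hstack([cv2.resize(i[y:y+60,x:x+50],None,fx=8,fy=8,interpolation=cv2.INTER_CUBIC) for i,x,y in((im,195,205),(im2,375,130))]))
E
```

```text
time: 12.3
tool_pos: [0.4905, 0.1373, 0.2558]
tcp_rot: [0.696, 0.718, -0.001, -0.0]
force: [-0.2, 0.3, -1.2]
opening: 0.0116
finger_force: 40.0
[0.49045424 0.13733486 0.2557968 ] [-0.03   1.    -0.001]
```

View pics/h.png

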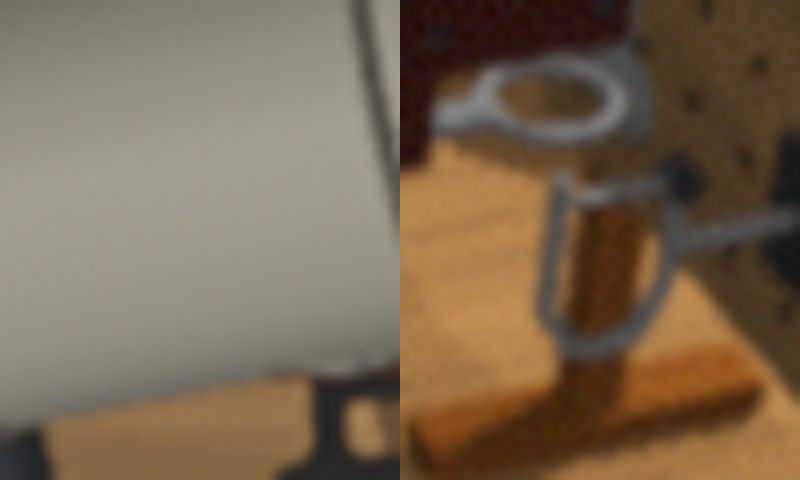

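The scene crop shows the ring centre at px (394.3,141.8), above the nose tip (394.8,151.4), hinge (409.5,151.4); the top view is blocked by the arm.

```bash
python3 - <<'E'
from h import *
np.set_printoptions(precision=4,suppress=True)
print('ring',atz('scene',394.25,141.75,.2608),'nose',atz('scene',394.75,151.4,.234),'hinge',atz('scene',409.5,151.4,.226))
print('farbar',atz('scene',401.7,142,.2608))
E
```

```text
ring [0.4864 0.1994 0.2608] nose [0.4892 0.2026 0.234 ] hinge [0.4891 0.2433 0.226 ]
farbar [0.4925 0.2161 0.2608]
```

```bash
python3 -m jog '{"rotation":[[0,0,0],[0,0,0],[0,0,0],[0,0,0],[0,0,0],[0,0,0]],"dp":[[-0.001,0.002,0.01],[0,0,0.01],[0,0,0.01],[0,0,0.01],[0,0,0.007],[0,0,0]],"grip":[1,1,1,1,1,1]}';python3 -m jog '{"rotation":[[0,0,0],[0,0,0],[0,0,0],[0,0,0],[0,0,0],[0,0,0]],"dp":[[0,0,0.01],[0,0,0.01],[0,0,0.007],[0,0,0.004],[0,0,0],[0,0,0]],"grip":[1,1,1,1,1,1]}'
python3 - <<'E'
from h import *
s=bot.get_state();print(s['tool_pos'])
im2=optics.get_image('scene')[:,:,::-1]
cv2.imwrite('pics/i.png',cv2.resize(im2[125:195,365:435],None,fx=8,fy=8,interpolation=cv2.INTER_CUBIC))
E
```

```text
time: 13.15
tool_pos: [0.4927, 0.1368, 0.209]
tcp_rot: [0.696, 0.718, -0.0, -0.0]
force: [0.0, -1.7, 0.0]
opening: 0.0117
finger_force: 40.0
time: 13.9
tool_pos: [0.493, 0.137, 0.179]
tcp_rot: [0.696, 0.718, 0.0, 0.0]
force: [1.8, -0.3, -1.0]
opening: 0.0115
finger_force: 40.0
[0.49299413 0.13701986 0.1789605 ]
```

View pics/i.png

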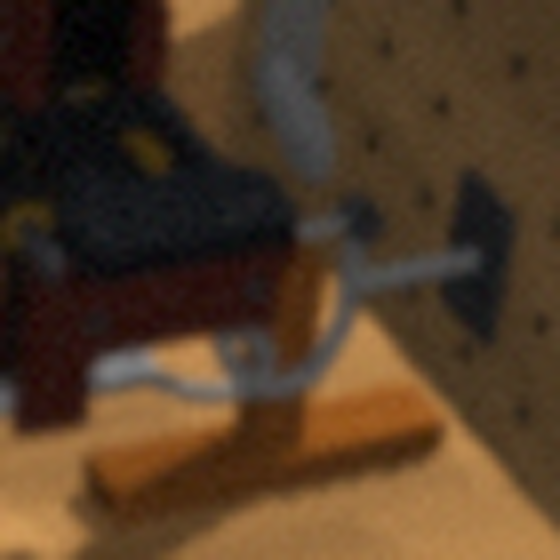

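The gate is shut again (bar at (320,225)) with the ring's far bar inside the U at (250,345). Release, then back off.

```bash
python3 -m jog '{"rotation":[[0,0,0],[0,0,0],[0,0,0],[0,0,0],[0,0,0],[0,0,0],[0,0,0],[0,0,0],[0,0,0],[0,0,0]],"dp":[[0,0,0],[0,0,0],[0,0,0],[0,0,0],[0,0,0],[0,0,0],[0,0,0],[0,0,0],[0,0,0],[0,0,0]],"grip":[0,0,0,0,0,0,0,0,0,0]}'; python3 -m jog '{"rotation":[[0,0,0],[0,0,0],[0,0,0],[0,0,0],[0,0,0],[0,0,0],[0,0,0],[0,0,0],[0,0,0],[0,0,0],[0,0,0],[0,0,0]],"dp":[[0,0,-0.02],[0,0,-0.03],[-0.02,0,-0.03],[-0.03,0,-0.03],[-0.03,0,-0.02],[-0.03,0,-0.02],[-0.03,0,-0.01],[0,0,0],[0,0,0],[0,0,0],[0,0,0],[0,0,0]],"grip":[0,0,0,0,0,0,0,0,0,0,0,0]}' ; python3 -m jog '{"rotation":[[0,0,0],[0,0,0],[0,0,0],[0,0,0],[0,0,0],[0,0,0],[0,0,0],[0,0,0],[0,0,0],[0,0,0],[0,0,0],[0,0,0]],"dp":[[0,0,0],[0,0,0],[0,0,0],[0,0,0],[0,0,0],[0,0,0],[0,0,0],[0,0,0],[0,0,0],[0,0,0],[0,0,0],[0,0,0]],"grip":[0,0,0,0,0,0,0,0,0,0,0,0]}' ; python3 -m jog '{"rotation":[[0,0,0],[0,0,0],[0,0,0],[0,0,0],[0,0,0],[0,0,0],[0,0,0],[0,0,0],[0,0,0],[0,0,0],[0,0,0],[0,0,0]],"dp":[[0,0,0],[0,0,0],[0,0,0],[0,0,0],[0,0,0],[0,0,0],[0,0,0],[0,0,0],[0,0,0],[0,0,0],[0,0,0],[0,0,0]],"grip":[0,0,0,0,0,0,0,0,0,0,0,0]}' ; python3 - <<'E'
from h import *
im2=optics.get_image('scene')[:,:,::-1]
cv2.imwrite('pics/j.png',np.hstack([cv2.resize(im2[125:225,355:435],None,fx=5,fy=5,interpolation=cv2.INTER_CUBIC),cv2.resize(im2[200:300,150:230+0],(400,500))]))
E
```

```text
time: 15.2
tool_pos: [0.4928, 0.137, 0.1786]
tcp_rot: [0.696, 0.718, -0.0, -0.0]
force: [0.5, 0.4, 0.3]
opening: 0.0884
finger_force: 0.0
time: 16.7
tool_pos: [0.4971, -0.0025, 0.3384]
tcp_rot: [0.696, 0.718, -0.0, -0.0]
force: [0.7, 1.1, -0.5]
opening: 0.0878
finger_force: 0.0
time: 18.2
tool_pos: [0.4972, -0.0029, 0.3386]
tcp_rot: [0.696, 0.718, -0.0, -0.0]
force: [-0.4, 0.3, -0.1]
opening: 0.0877
finger_force: 0.0
time: 19.7
tool_pos: [0.4972, -0.003, 0.3386]
tcp_rot: [0.696, 0.718, -0.0, 0.0]
force: [0.4, -0.3, -0.1]
opening: 0.0879
finger_force: 0.0
```

View pics/j.png

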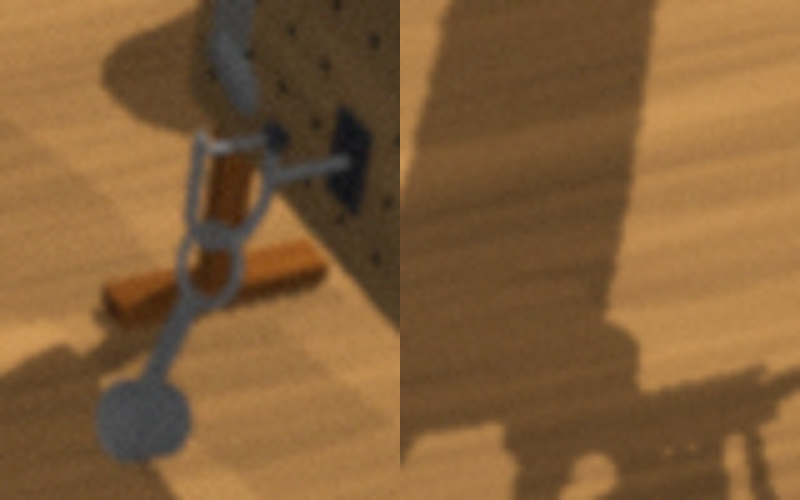

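The scoop hangs through the shut hook, ring at (210,265), cup down at (143,420). I'll let it settle and hand in.

```bash
for i in 1; do python3 -m jog '{"rotation":[[0,0,0],[0,0,0],[0,0,0],[0,0,0],[0,0,0],[0,0,0],[0,0,0],[0,0,0],[0,0,0],[0,0,0],[0,0,0],[0,0,0]],"dp":[[0,0,0],[0,0,0],[0,0,0],[0,0,0],[0,0,0],[0,0,0],[0,0,0],[0,0,0],[0,0,0],[0,0,0],[0,0,0],[0,0,0]],"grip":[0,0,0,0,0,0,0,0,0,0,0,0]}'; done
python3 - <<'E'
from h import *
a=optics.get_image('scene').astype(int)
for _ in range(4): b=optics.get_image('scene').astype(int)
print(abs(a-b)[125:225,355:435].mean(),abs(a-b)[0:100,0:100].mean())
E
python3 -m jog '{"rotation":[[0,0,0],[0,0,0],[0,0,0],[0,0,0],[0,0,0],[0,0,0],[0,0,0],[0,0,0],[0,0,0],[0,0,0],[0,0,0],[0,0,0]],"dp":[[0,0,0],[0,0,0],[0,0,0],[0,0,0],[0,0,0],[0,0,0],[0,0,0],[0,0,0],[0,0,0],[0,0,0],[0,0,0],[0,0,0]],"grip":[0,0,0,0,0,0,0,0,0,0,0,0]}' | head -1
python3 -c "
from station import job_done
print(job_done())"
```

```text
time: 21.25
tool_pos: [0.4972, -0.003, 0.3386]
tcp_rot: [0.696, 0.718, -0.0, 0.0]
force: [0.0, 0.0, 0.2]
opening: 0.0879
finger_force: 0.0
2.8589583333333333 2.767533333333333
time: 23.0
the job is handed in; nothing more can be done
None
```

The smaller scoop hangs at rest, cup down, from the shut snap hook; I never went near the larger scoop, and I handed the job in at about 23 s (no verdict was returned).

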